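# Close the sample incubator and start it

### The job

Using only your fingertips, push the two blue sliding covers of the bench incubator fully shut so that they meet in the middle, and only then press the green start button all the way down and let it go. Do not press the red button, do not grip or lift anything, and leave the tubes, jar and cup where they stand; finish with the hand clear and both covers still fully shut.

Things in the scene. Friction and masses are not known exactly. Their poses are not given: they have to be found in the camera images.
- incubator: White bench incubator, fixed, 250 (x) x 460 (y) x 120 mm high. Origin: centre of its underside; at yaw 0 x points away from the robot, y left. Deck at z = 120 mm, flat and free outside the covers' outer ends; chamber in it 150 x 210 mm centred at x = 30, y = 0, floor at z = 40. Covers slide along y between 6 mm high rails at x = -50 and 118. Level control strip at x = -125 to -55.
- cover_left (a joint): Opening of the left (+y) cover, m: 0 = fully shut (inner edge in the incubator's middle, at a hard stop), grows towards the incubator's +y, up to 0.09. About 2 N of friction, no spring, stays where left. A solid blue slab with a flat grey-framed window, 160 (x) x 120 (y) x 26 mm high, 1 mm above the deck; too broad to grip.
- cover_right (a joint): Opening of the right cover (-y side), m: the mirror image: 0 = fully shut, grows as it slides towards the incubator's -y, to 0.09 at most. Same size and friction.
- cover_left_edge (a point): Centre of the left cover's outer (+y) end face, 14 mm above the deck; moves with the cover; axes as the incubator's. The end face is flat, 160 mm wide and 26 mm high. Pushing it towards the incubator's -y shuts the cover; shut, this point is 120 mm from the incubator's middle.
- cover_right_edge (a point): Centre of the right cover's outer (-y) end face, 14 mm above the deck; moves with the cover; axes as the incubator's. Pushing it towards the incubator's +y shuts the cover; shut, this point is 120 mm from the incubator's middle.
- start_button_top (a point): Centre of the top of the green start button: a round push button 28 mm across, its top 22 mm above the deck and 10 mm above its round black housing (44 mm across), pressed straight down, at x = -88, y = -60 mm on the incubator. Springs back when let go.
- start_button (a joint): Travel of the green start button, m: 0 = up, 0.006 = all the way down; fully down takes 5 N.
- stop_button_top (a point): Centre of the top of the red stop button, alike, at x = -88, y = -140 mm on the incubator (80 mm from the green one). Not to be pressed.
- stop_button (a joint): Travel of the red stop button, m: 0 = up, 0.006 = all the way down.
- tube_block: Bystander: loose aluminium block with six orange-capped tubes, 70 x 100 x 66 mm high, standing on the chamber floor, its top 14 mm below the deck. Origin: centre of its underside.
- sample_cup: Bystander: loose yellow sample cup with a lid, 44 mm across, 44 mm high, standing on the left part of the control strip. Origin: centre of its underside.
- sample_jar: Bystander: loose amber jar with a brass lid, about 68 mm across, 75 mm high, on the table to one side of the incubator. Origin: centre of its underside.
- tube_rack: Bystander: loose blue rack with eight white-capped tubes, 70 x 130 x 79 mm high, on the table to the other side. Origin: centre of its underside.

How it is judged:
By the outcome, as a careful person would: the job done as asked, in the order asked, and still so for the second after the job is handed in, with the robot touching nothing.
It also fails if it takes over 53 s, if anything falls off the work surface, if the arm or the gripper's body presses on something with over 40 N, if the wrist force passes 120 N, or if a joint passes its speed limit or range.

### The arm

A 6-joint arm with a two-finger parallel gripper is mounted at the origin on the work surface. World frame = base frame: x ahead of the robot, y to its left, z up, the work surface at z = 0. Lengths are in mm, angles in rad, forces in N, time in s.
With the tool pointing down it reaches from about 350 to 950 mm from the base axis. Payload 17.4 kg.
Tool frame: the origin (TCP) lies midway between the tips of the shut fingers; the grasp point (between the pads) lies 19 mm behind it (env.hold_point_z is the z of the grasp point in the tool frame, in mm); z points along the fingers, y is the line along which they close (so a half turn about z gives the same grasp; the last joint's range is limited). The gripper opens to 93 mm and grips with 3 to 60 N. Pads are 15 mm wide; open, the fingers measure 128 mm over their backs; the gripper's body (75 mm by 188 mm) begins 65 mm behind the grasp point.
Start: joints at [1.063, 0.116, 1.442, -0, 1.584, -0.038], TCP at [305.586, 601.872, 218.646] pointing down, gripper open.
Joint ranges: [-2.83, 2.83], [-0.83, 2.19], [0.07, 2.5], [-1.14, 4.28], [0.01, 3], [-2.97, 2.97]. Speed limits (rad/s): [1.89, 1.89, 2.22, 3.14, 3.14, 3.14].

### API

Orientations are given as a unit quaternion [x, y, z, w].
In Python, from bench import env gives the robot as it stands.
- The arm moves only by the shell command python3 -m pendant 'ROWS' [OPENING]. ROWS is JSON, a list of rows, each an object of numbers: "x", "y", "z": the shift along the tool's x, y, z in m; "twist": the turn about the tool's z in rad. In form: [{"x": .., "y": .., "z": .., "twist": ..}, ...]. A call has 1 to 12 rows; each row is the pose to reach, as a shift and turn from the pose commanded when the call began, along the tool's axes at that moment; what a row does not reach only later rows make up. A row lasts 1/12 s, in which the tool goes at most 41.7 mm and 7.16 degrees, less where a joint would pass 70% of its speed; a pose out of reach is approached as far as the arm can. A call with a gripper value outside its range is refused whole. OPENING is the gripper's target within -1 to 1 (fully open at 1, half-way at 0, shut at -1), set as the call begins (- or left out, the last holds). The fingers move at their own pace and stop on an object; the grip force is fixed at half the most. Time passes only in rows, so rows that repeat a pose let the fingers close. It gives the time, the measured TCP pose, the force, the opening and the grip force at its end, in the units of the state.
- env.state(): the state, without advancing time (a new reading comes with each control period).
- env.capture(name): name is "scene" or "side" or "wrist"; returns the picture (480x640x3 uint8, blue, green, red); there is no depth.
- env.camera_model(name): a dict with "fx", "fy", "cx", "cy" (pixels), "rvec" (rotation vector, rad) and "tvec" (3), from world to camera coordinates, as OpenCV has them. Camera axes: x right, y down, z forward; pixel columns grow to the right and rows downward; lengths in mm; the calibration is good to about 2 mm. The wrist camera is an equidistant fisheye: a pixel r from the principal point sees the ray r / f radians off the axis. A picture is of the moment at which its call begins: read the wrist's pose just before it. camera_model takes no time and is no camera call; for the wrist camera it gives the pose at the moment of the call.
- env.finish_job(): hands the job in; it is judged then, once.
Trained networks look in the newest picture that a camera, given by its name, has taken for a name from the list of things; names that differ only in an ending like _2 or _b are one class to them, and where a whole thing is asked for, a point or a joint stands for the part that bears it (a point fixed in the world has none). Each returns a list of dicts, best first, with "p" (0 to 1); they miss things now and then, are a little off and sometimes report something else, mostly with a low value. They report only what shows in the picture. A call takes as long as a camera call.
- env.spot_in(thing, camera): "at" ([column, row] as shares, 0 to 1, of the picture: columns of its width, rows of its height, amid what is visible of it).
- env.cut_out(thing, camera): "pixels" (480x640 bool, what is visible of it) and "at" ([column, row] as shares, 0 to 1, of the picture: columns of its width, rows of its height, amid what is visible of it).
- env.spot_point(thing, camera): "at" ([column, row] as shares, 0 to 1, of the picture: columns of its width, rows of its height: a listed point, or the origin of a listed thing).
The state is a dict: "t": time; "joint_positions": joint angles; "dq": joint speeds; "tau": joint torques, N m; "tcp_pos": TCP position; "tool_rot": TCP orientation; "force": force on the tool from outside, world axes, zero at the start; "wrist_torque": the same for the moment, N m; "opening": finger opening in mm; "finger_force": force on a finger pad.
Only numpy, scipy, OpenCV 4.12 (cv2) and the standard library are available. Lean on these libraries where they do the work, as an engineer would, in place of code of your own. Each camera call takes 0.05 s, during which the arm holds its last target. There are 200 camera calls.

## Working session

There is one attempt and no reset: what is moved stays moved. The work goes in short steps, Python scripts to look and compute and a shell command to move; the robot and the scene stay as the last step left them, time stands still between calls to the robot, and variables do not carry over. Pictures are saved under pics/ and viewed, at most 10 in all, crops included, and the job is handed in when it is done.

```bash
mkdir -p pics; cat > h.py <<'E'
from bench import env
import numpy as np, cv2
def ray(cam,at):
    m=env.camera_model(cam); R,_=cv2.Rodrigues(np.array(m['rvec'],float)); t=np.array(m['tvec'],float).ravel()
    u=(at[0]*640-m['cx'])/m['fx']; v=(at[1]*480-m['cy'])/m['fy']
    if cam=='wrist':
        r=np.hypot(u,v); s=np.sin(r)/max(r,1e-9); d=np.array([u*s,v*s,np.cos(r)])
    else: d=np.array([u,v,1.])
    return -R.T@t, R.T@d
def onz(cam,at,z):
    o,d=ray(cam,at); return o+d*(z-o[2])/d[2]
def snap(c,n): 
    p=env.capture(c); cv2.imwrite(f'pics/{n}.png',p); return p
E
python3 - <<'E'
from h import *
np.set_printoptions(precision=1,suppress=True)
Z=dict(cover_left_edge=134,cover_right_edge=134,start_button_top=142,stop_button_top=142,incubator=0,sample_cup=120,sample_jar=0,tube_rack=0)
for c in ['scene','side']:
    snap(c,c+'0')
    for n,z in Z.items():
        r=env.spot_point(n,c)
        for k in r[:1]: print(c,n,round(k['p'],2),np.array(k['at'])*[640,480],onz(c,k['at'],z))
s=env.state();print(s)
a=cv2.imread('pics/scene0.png');b=cv2.imread('pics/side0.png')
cv2.imwrite('pics/both.png',np.vstack([cv2.resize(a,(400,300)),cv2.resize(b,(400,300))]))
E
```

```text
scene cover_left_edge 0.72 [377.9 251. ] [566.1 110.9 134. ]
scene cover_right_edge 0.87 [232.  216.6] [ 625.  -217.4  134. ]
scene start_button_top 0.61 [302.9 199.7] [ 499.4 -113.6  142. ]
scene stop_button_top 0.48 [269.3 185.8] [ 490.5 -217.1  142. ]
scene incubator 0.78 [313.7 274.2] [569.6 -43.8   0. ]
scene sample_cup 0.84 [368.8 220.3] [466.4  39.4 120. ]
scene sample_jar 0.58 [188.9 211.8] [ 536.3 -481.     0. ]
scene tube_rack 0.61 [548.9 349. ] [513.  456.7   0. ]
side cover_left_edge 0.7 [295.7 193.8] [566.1 114.4 134. ]
side cover_right_edge 0.97 [407.4 276.7] [ 627.5 -221.8  134. ]
side start_button_top 0.67 [315.8 265.2] [ 487.3 -116.1  142. ]
side stop_button_top 0.73 [342.3 289.7] [ 497.8 -196.   142. ]
side incubator 0.75 [328.2 277. ] [565.4 -35.4   0. ]
side sample_cup 0.8 [270.5 231.2] [466.1  40.6 120. ]
side sample_jar 0.7 [225.2 170.1] [527.8 469.4   0. ]
side tube_rack 0.6 [223.8 173.9] [517.2 454.    0. ]
{'t': 0.9, 'joint_positions': array([ 1.1,  0.1,  1.4, -0. ,  1.6, -0. ]), 'dq': array([-0., -0., -0.,  0., -0., -0.]), 'tau': array([  0. , -72.1, -62.3,   0.1,   0. ,  -0. ]), 'tcp_pos': array([305.6, 601.9, 218.7]), 'tool_rot': array([0.2, 1. , 0. , 0. ]), 'force': array([-0.3,  0. ,  0.4]), 'wrist_torque': array([-0.1, -0. ,  0.1]), 'finger_force': 0.0, 'opening': 92.88905749304399}
```

View pics/both.png

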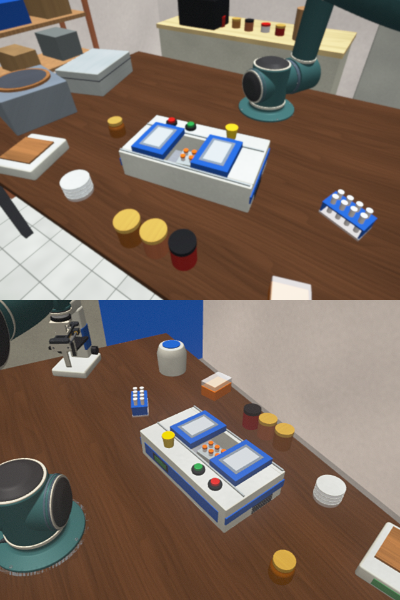

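The scene shows the incubator in mid-table, turned about 10°, both covers partly open. The red button is at about (172,120) and the green at (190,125) in the half-size picture, with the cup on the left of the strip. This agrees with the networks. Next I work out the axes and the approach.

```bash
cat >> h.py <<'E'
from scipy.spatial.transform import Rotation as Ro
np.set_printoptions(precision=1,suppress=True)
def go(target,yv=None):
    s=env.state(); R=Ro.from_quat(s['tool_rot']).as_matrix()
    print('t',s['t'],'tcp',s['tcp_pos'],'F',s['force'],'shift mm',R.T@(np.array(target)-s['tcp_pos']))
    if yv is not None:
        v=R.T@np.array([*yv,0]); a=np.arctan2(v[1],v[0]); print('twist to align tool x with +yv %.3f, with -yv %.3f'%(a,np.arctan2(-v[1],-v[0])),'q',np.round(s['joint_positions'],2))
E
python3 -c "
from h import *
R=Ro.from_quat(env.state()['tool_rot']).as_matrix();print(R)
yv=np.array([-60,334.]);yv/=np.linalg.norm(yv);print(yv)
go([566+yv[0]*35,112+yv[1]*35,215],yv)"
```

```text
[[-0.9  0.5  0. ]
 [ 0.5  0.9  0. ]
 [-0.   0.  -1. ]]
[-0.2  1. ]
t 0.9 tcp [305.6 601.9 218.7] F [-0.3  0.   0.4] shift mm [-432.8 -291.     3.7]
twist to align tool x with +yv 0.923, with -yv -2.218 q [ 1.1  0.1  1.4 -0.   1.6 -0. ]
```

```bash
python3 -m pendant '[{"x":-0.015,"y":-0.01,"z":0,"twist":0.05},{"x":-0.04,"y":-0.028,"z":0,"twist":0.13},{"x":-0.07,"y":-0.048,"z":0,"twist":0.22},{"x":-0.10,"y":-0.068,"z":0,"twist":0.32},{"x":-0.13,"y":-0.088,"z":0,"twist":0.42},{"x":-0.16,"y":-0.108,"z":0,"twist":0.52},{"x":-0.19,"y":-0.128,"z":0,"twist":0.62},{"x":-0.22,"y":-0.148,"z":0,"twist":0.72},{"x":-0.25,"y":-0.168,"z":0,"twist":0.80},{"x":-0.28,"y":-0.188,"z":0,"twist":0.87},{"x":-0.30,"y":-0.203,"z":0,"twist":0.91},{"x":-0.31,"y":-0.21,"z":0,"twist":0.923}]' -1
python3 - <<'E'
from h import *
snap('wrist','w1')
for n,z in dict(cover_left_edge=134,cover_right_edge=134,start_button_top=142,stop_button_top=142,incubator=0,sample_cup=120).items():
    for k in env.spot_point(n,'wrist')[:1]: print(n,round(k['p'],2),np.array(k['at'])*[640,480],onz('wrist',k['at'],z))
yv=np.array([-60,334.]);yv/=np.linalg.norm(yv)
go([566+yv[0]*35,112+yv[1]*35,215],yv)
E
```

```text
t: 1.9
tcp_pos: [488.0, 271.8, 218.8]
tool_rot: [0.643, 0.766, 0.0, 0.0]
force: [-0.2, 0.9, -0.2]
opening: 17.5
finger_force: 0.0
incubator 0.46 [380.5  41.4] [513.7 465.9   0. ]
t 2.25 tcp [486.4 275.3 218.6] F [ 0.8 -0.4  0.1] shift mm [-139.9   49.1    3.6]
twist to align tool x with +yv 0.002, with -yv -3.139 q [ 0.5 -0.1  1.7  0.   1.6  0.3]
```

View pics/w1.png

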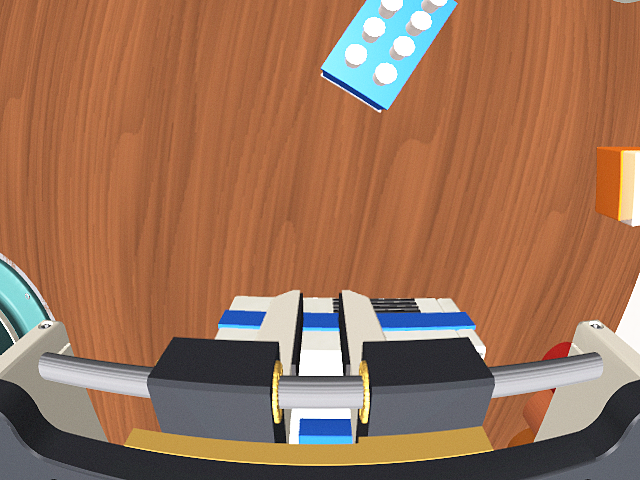

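The wrist view shows the incubator's left end, with its blue strip at row 320 and level, so the yaw estimate holds. The camera faces outward from here. I move over the deck beyond the left cover and go down.

```bash
python3 -m pendant '[{"x":-0.025,"y":0.009,"z":0},{"x":-0.055,"y":0.02,"z":0},{"x":-0.085,"y":0.03,"z":0},{"x":-0.115,"y":0.041,"z":0},{"x":-0.133,"y":0.047,"z":0},{"x":-0.14,"y":0.049,"z":0.01},{"x":-0.14,"y":0.049,"z":0.03},{"x":-0.14,"y":0.049,"z":0.05},{"x":-0.14,"y":0.049,"z":0.07},{"x":-0.14,"y":0.049,"z":0.08},{"x":-0.14,"y":0.049,"z":0.085},{"x":-0.14,"y":0.049,"z":0.085}]'
python3 - <<'E'
from h import *
snap('scene','s2');p=snap('side','d2')
for c in ['scene','side']:
  for n,z in dict(cover_left_edge=134).items():
    for k in env.spot_point(n,c)[:1]: print(n,round(k['p'],2),np.array(k['at'])*[640,480],onz(c,k['at'],z))
yv=np.array([-60,334.]);yv/=np.linalg.norm(yv)
go([566,112,131],yv)
a=cv2.imread('pics/s2.png')[130:340,180:460]
cv2.imwrite('pics/c2.png',np.hstack([cv2.resize(a,None,fx=1.4,fy=1.4),cv2.resize(p[130:340,180:460],None,fx=1.4,fy=1.4)]))
E
```

```text
cover_left_edge 0.88 [379.3 251.9] [567.2 114.5 134. ]
cover_left_edge 0.93 [294.9 193.5] [565.1 116.2 134. ]
t 2.45 tcp [486.6 274.9 218.6] F [ 0.  -0.6 -0.8] shift mm [-174.4   49.1   87.6]
twist to align tool x with +yv 0.001, with -yv -3.140 q [ 0.5 -0.1  1.7  0.   1.6  0.3]invalid input
```

View pics/c2.png

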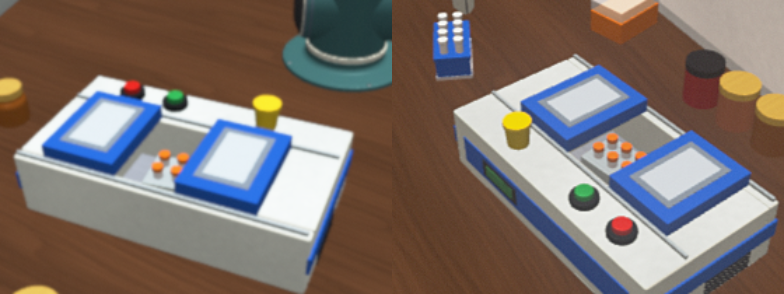

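The crops show both covers clearly; the left one stands about 30 mm open and the deck beyond it is free. The move was refused because "twist" was missing, so I send it again.

```bash
python3 -m pendant '[{"x":-0.025,"y":0.009,"z":0,"twist":0},{"x":-0.055,"y":0.02,"z":0,"twist":0},{"x":-0.085,"y":0.03,"z":0,"twist":0},{"x":-0.115,"y":0.041,"z":0,"twist":0},{"x":-0.13,"y":0.047,"z":0,"twist":0},{"x":-0.135,"y":0.049,"z":0.01,"twist":0},{"x":-0.135,"y":0.049,"z":0.03,"twist":0},{"x":-0.135,"y":0.049,"z":0.05,"twist":0},{"x":-0.135,"y":0.049,"z":0.07,"twist":0},{"x":-0.135,"y":0.049,"z":0.08,"twist":0},{"x":-0.135,"y":0.049,"z":0.087,"twist":0},{"x":-0.135,"y":0.049,"z":0.087,"twist":0}]'
python3 - <<'E'
from h import *
snap('scene','s3');p=snap('side','d3')
yv=np.array([-60,334.]);yv/=np.linalg.norm(yv)
go([566,115,131],yv)
a=cv2.imread('pics/s3.png')[130:340,180:460]
cv2.imwrite('pics/c3.png',np.hstack([cv2.resize(a,None,fx=1.4,fy=1.4),cv2.resize(p[80:290,180:460],None,fx=1.4,fy=1.4)]))
E
```

```text
t: 3.45
tcp_pos: [558.4, 150.5, 130.3]
tool_rot: [0.641, 0.767, -0.001, -0.001]
force: [0.2, 0.2, 0.6]
opening: 0.4
finger_force: 0.0
t 3.55 tcp [559.2 150.5 132.4] F [ 0.9 -0.3 -0.3] shift mm [-36.1   0.4   1.4]
twist to align tool x with +yv 0.001, with -yv -3.141 q [ 0.2 -0.1  1.8  0.   1.4  0. ]
```

View pics/c3.png

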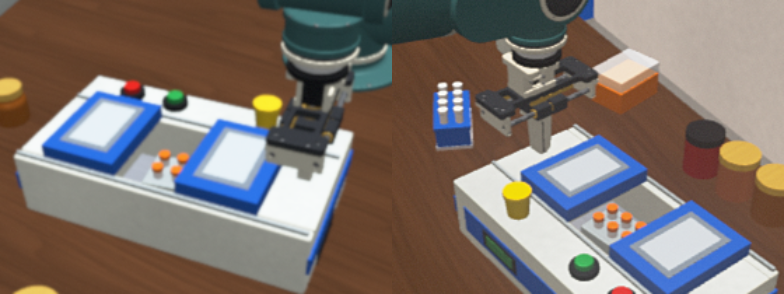

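Fingertips are down on the deck just outside the left cover and centred on its end. Pushing.

```bash
python3 -m pendant '[{"x":-0.004,"y":0,"z":0,"twist":0},{"x":-0.009,"y":0,"z":0,"twist":0},{"x":-0.014,"y":0,"z":0,"twist":0},{"x":-0.018,"y":0,"z":0,"twist":0},{"x":-0.022,"y":0,"z":0,"twist":0},{"x":-0.026,"y":0,"z":0,"twist":0},{"x":-0.030,"y":0,"z":0,"twist":0},{"x":-0.034,"y":0,"z":0,"twist":0},{"x":-0.038,"y":0,"z":0,"twist":0},{"x":-0.042,"y":0,"z":0,"twist":0},{"x":-0.046,"y":0,"z":0,"twist":0},{"x":-0.048,"y":0,"z":0,"twist":0}]'
python3 -m pendant '[{"x":-0.002,"y":0,"z":0,"twist":0},{"x":-0.004,"y":0,"z":0,"twist":0},{"x":-0.006,"y":0,"z":0,"twist":0},{"x":-0.006,"y":0,"z":0,"twist":0}]'
```

```text
t: 4.55
tcp_pos: [567.6, 102.4, 131.6]
tool_rot: [0.642, 0.767, -0.0, -0.0]
force: [-1.3, 1.2, 0.7]
opening: 0.7
finger_force: 1.0
t: 4.88
tcp_pos: [568.7, 96.6, 131.6]
tool_rot: [0.641, 0.767, -0.0, 0.0]
force: [-0.1, -0.1, -0.3]
opening: 0.7
finger_force: 0.0
```

```bash
for i in 1 2; do python3 -m pendant '[{"x":-0.001,"y":0,"z":0,"twist":0},{"x":-0.002,"y":0,"z":0,"twist":0},{"x":-0.003,"y":0,"z":0,"twist":0},{"x":-0.004,"y":0,"z":0,"twist":0}]' | grep -E "tcp|force"; done
```

```text
tcp_pos: [569.3, 93.0, 131.6]
force: [-1.2, 2.4, -0.9]
finger_force: 1.0
tcp_pos: [570.0, 89.0, 131.7]
force: [-1.2, 2.1, -0.2]
finger_force: 1.0
```

```bash
for i in 1 2 3; do python3 -m pendant '[{"x":-0.001,"y":0,"z":0,"twist":0},{"x":-0.002,"y":0,"z":0,"twist":0},{"x":-0.003,"y":0,"z":0,"twist":0},{"x":-0.004,"y":0,"z":0,"twist":0}]' | grep -E "tcp|force:"; done
python3 - <<'E'
from h import *
snap('scene','s4');p=snap('side','d4')
a=cv2.imread('pics/s4.png')[130:340,180:460]
cv2.imwrite('pics/c4.png',np.hstack([cv2.resize(a,None,fx=1.4,fy=1.4),cv2.resize(p[130:340,180:460],None,fx=1.4,fy=1.4)]))
E
```

```text
tcp_pos: [570.1, 88.1, 131.7]
force: [-9.0, 33.9, 2.0]
finger_force: 17.3
tcp_pos: [570.1, 87.8, 131.8]
force: [-14.4, 63.2, 4.3]
finger_force: 32.3
tcp_pos: [570.2, 87.6, 131.9]
force: [-20.6, 92.2, 5.6]
finger_force: 47.3
```

View pics/c4.png

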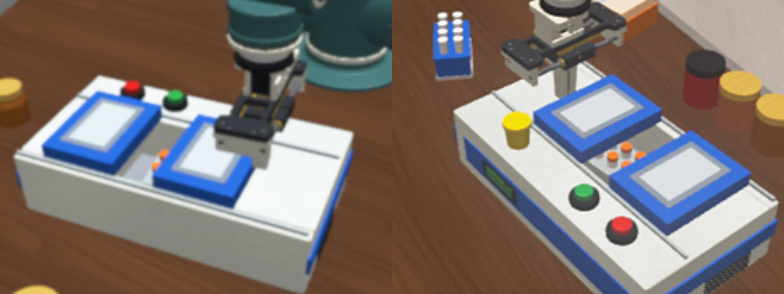

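At the hard stop the force jumped from 2 N to over 30 N with no more travel, so the left cover is shut. Now I back off, rise and cross to the right side.

```bash
python3 -m pendant '[{"x":0.01,"y":0,"z":0,"twist":0},{"x":0.02,"y":0,"z":0,"twist":0},{"x":0.025,"y":0,"z":-0.02,"twist":0},{"x":0.025,"y":0,"z":-0.05,"twist":0},{"x":0.015,"y":0,"z":-0.08,"twist":0},{"x":-0.01,"y":0,"z":-0.085,"twist":0},{"x":-0.04,"y":0,"z":-0.085,"twist":0},{"x":-0.07,"y":0,"z":-0.085,"twist":0},{"x":-0.10,"y":0,"z":-0.085,"twist":0},{"x":-0.13,"y":0,"z":-0.085,"twist":0},{"x":-0.16,"y":0,"z":-0.085,"twist":0},{"x":-0.19,"y":0,"z":-0.085,"twist":0}]'
python3 -m pendant '[{"x":-0.03,"y":0,"z":0,"twist":0},{"x":-0.06,"y":0,"z":0,"twist":0},{"x":-0.09,"y":0,"z":0,"twist":0},{"x":-0.115,"y":0,"z":0,"twist":0},{"x":-0.13,"y":0,"z":0,"twist":0},{"x":-0.137,"y":0,"z":0,"twist":0},{"x":-0.137,"y":0,"z":0,"twist":0},{"x":-0.137,"y":0,"z":0,"twist":0}]'
python3 - <<'E'
from h import *
snap('wrist','w5')
for c in ['wrist','scene']:
  if c!='wrist': snap(c,'s5')
  for n,z in dict(cover_left_edge=134,cover_right_edge=134,start_button_top=142,stop_button_top=142).items():
    for k in env.spot_point(n,c)[:1]: print(c,n,round(k['p'],2),np.array(k['at'])*[640,480],onz(c,k['at'],z))
yv=np.array([-60,334.]);yv/=np.linalg.norm(yv)
go([629.6,-244,131],yv)
E
```

```text
t: 7.65
tcp_pos: [605.9, -111.7, 216.8]
tool_rot: [0.642, 0.767, -0.0, 0.0]
force: [1.2, 0.5, -0.2]
opening: 0.3
finger_force: 0.0
t: 8.32
tcp_pos: [630.1, -243.9, 216.6]
tool_rot: [0.641, 0.767, 0.0, -0.0]
force: [0.8, 0.6, -0.9]
opening: 0.9
finger_force: 0.0
wrist start_button_top 0.92 [149.1  43.3] [ 486.9 -113.1  142. ]
wrist stop_button_top 0.56 [152.6 160.7] [ 502.9 -195.3  142. ]
scene cover_left_edge 0.6 [359.4 249.3] [580.3  77.1 134. ]
scene cover_right_edge 0.96 [234.2 216.3] [ 621.7 -214.   134. ]
scene start_button_top 0.52 [301.1 198.8] [ 498.5 -119.2  142. ]
scene stop_button_top 0.59 [273.3 192.2] [ 508.4 -191.5  142. ]
t 8.8167 tcp [ 630.1 -244.4  216.7] F [-0.9  1.3  0.3] shift mm [ 0.4 -0.4 85.7]
twist to align tool x with +yv 0.000, with -yv -3.141 q [-0.4  0.1  1.4 -0.   1.6 -0.6]
```

View pics/w5.png

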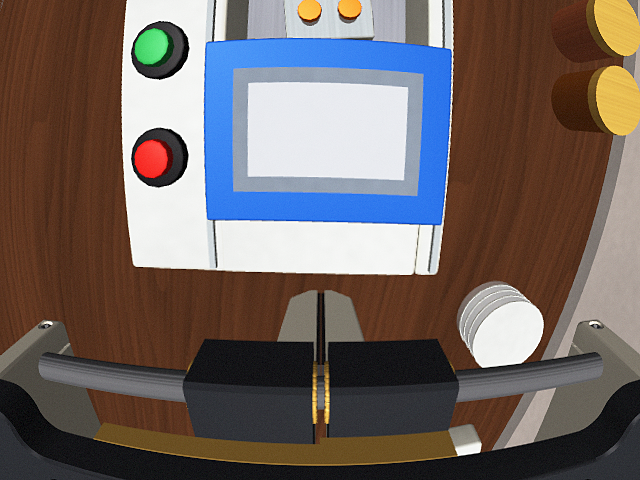

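Wrist view: green button at (152,47), red at (152,158), cover's outer end at row ~222, and the deck's end at row ~271. I check those two edges against where the fingertips will come down.

```bash
python3 - <<'E'
from h import *
f=lambda u,v,z: onz('wrist',[u/640,v/480],z)
R=Ro.from_quat(env.state()['tool_rot']).as_matrix();t=env.state()['tcp_pos']
for n,u,v,z in [('cover L',207,218,147),('cover R',445,224,147),('deck L',133,266,120),('deck R',436,275,120),('green',151.5,47,142),('red',151.5,158,142)]:
    p=f(u,v,z);print(n,p,R.T@(p-t))
E
```

```text
cover L [ 549.1 -228.7  147. ] [ 29.8 -77.   69.7]
cover R [ 708.4 -204.2  147. ] [25.7 84.2 69.8]
deck L [ 479.2 -287.7  120. ] [ -15.9 -156.2   96.7]
deck R [ 723.4 -250.6  120. ] [-22.6  90.7  96.8]
green [ 489.5 -116.5  142. ] [ 150.7 -115.7   74.7]
red [ 501.9 -194.1  142. ] [  72.2 -117.3   74.7]
```

```bash
python3 -m pendant '[{"x":0.003,"y":0.003,"z":0.01,"twist":0},{"x":0.003,"y":0.003,"z":0.03,"twist":0},{"x":0.003,"y":0.003,"z":0.05,"twist":0},{"x":0.003,"y":0.003,"z":0.07,"twist":0},{"x":0.003,"y":0.003,"z":0.08,"twist":0},{"x":0.003,"y":0.003,"z":0.085,"twist":0},{"x":0.003,"y":0.003,"z":0.085,"twist":0},{"x":0.003,"y":0.003,"z":0.085,"twist":0}]'
python3 -m pendant '[{"x":0.005,"y":0,"z":0,"twist":0},{"x":0.010,"y":0,"z":0,"twist":0},{"x":0.015,"y":0,"z":0,"twist":0},{"x":0.020,"y":0,"z":0,"twist":0},{"x":0.025,"y":0,"z":0,"twist":0},{"x":0.030,"y":0,"z":0,"twist":0},{"x":0.035,"y":0,"z":0,"twist":0},{"x":0.040,"y":0,"z":0,"twist":0},{"x":0.045,"y":0,"z":0,"twist":0},{"x":0.050,"y":0,"z":0,"twist":0},{"x":0.055,"y":0,"z":0,"twist":0},{"x":0.060,"y":0,"z":0,"twist":0}]'
python3 -c "
from h import *
go([592.5+.177*127.5,-37.4-.984*127.5,131])"
```

```text
t: 9.48
tcp_pos: [632.8, -241.1, 132.4]
tool_rot: [0.641, 0.767, 0.0, 0.0]
force: [1.0, -0.0, 0.1]
opening: 0.3
finger_force: 0.0
t: 10.48
tcp_pos: [621.8, -181.5, 131.6]
tool_rot: [0.641, 0.767, -0.0, -0.0]
force: [1.5, -2.0, 0.9]
opening: 0.7
finger_force: 1.1
t 10.4833 tcp [ 621.8 -181.5  131.6] F [ 1.5 -2.   0.9] shift mm [19.6 -3.3  0.6]
```

```bash
python3 -m pendant '[{"x":0.003,"y":0,"z":0,"twist":0},{"x":0.006,"y":0,"z":0,"twist":0},{"x":0.009,"y":0,"z":0,"twist":0},{"x":0.012,"y":0,"z":0,"twist":0},{"x":0.015,"y":0,"z":0,"twist":0},{"x":0.017,"y":0,"z":0,"twist":0}]'|grep -E "tcp|force:"; python3 -m pendant '[{"x":0.001,"y":0,"z":0,"twist":0},{"x":0.002,"y":0,"z":0,"twist":0},{"x":0.003,"y":0,"z":0,"twist":0},{"x":0.004,"y":0,"z":0,"twist":0}]'|grep -E "tcp|force:"
```

```text
tcp_pos: [618.9, -165.4, 131.7]
force: [6.6, -17.7, -2.1]
finger_force: 9.5
tcp_pos: [618.8, -165.2, 131.7]
force: [13.3, -38.0, -9.2]
finger_force: 19.6
```

Both stops gave a hard force rise. Back off, rise and check.

```bash
python3 -m pendant '[{"x":-0.01,"y":0,"z":0,"twist":0},{"x":-0.02,"y":0,"z":0,"twist":0},{"x":-0.025,"y":0,"z":-0.02,"twist":0},{"x":-0.025,"y":-0.01,"z":-0.05,"twist":0},{"x":-0.025,"y":-0.03,"z":-0.08,"twist":0},{"x":-0.025,"y":-0.05,"z":-0.09,"twist":0},{"x":-0.025,"y":-0.06,"z":-0.09,"twist":0},{"x":-0.025,"y":-0.06,"z":-0.09,"twist":0},{"x":-0.025,"y":-0.06,"z":-0.09,"twist":0}]'
python3 - <<'E'
from h import *
snap('wrist','w6')
for n in ['start_button_top','stop_button_top']:
    for k in env.spot_point(n,'wrist')[:1]: print(n,round(k['p'],2),np.array(k['at'])*[640,480],onz('wrist',k['at'],142))
go([489.5,-115.5,160])
E
```

```text
t: 12.07
tcp_pos: [563.3, -196.5, 220.5]
tool_rot: [0.642, 0.767, -0.0, -0.001]
force: [0.4, 0.3, 0.1]
opening: 0.5
finger_force: 0.0
start_button_top 0.78 [229.7 122.8] [ 487.8 -115.8  142. ]
stop_button_top 0.65 [235.3 239.4] [ 502.4 -194.9  142. ]
t 12.2167 tcp [ 563.8 -196.3  220.1] F [ 0.1 -0.2 -1.4] shift mm [ 92.6 -58.7  60.4]
```

View pics/w6.png

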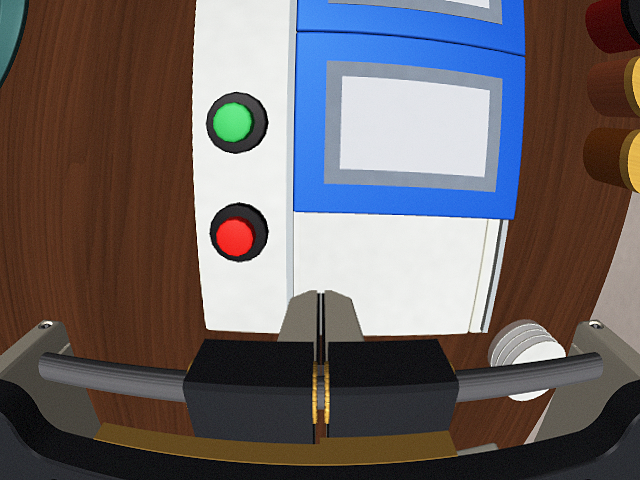

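The covers meet at a thin seam (row ~45) and the green button shows at (232,122), giving (488,-116). Moving above it and pressing.

```bash
python3 -m pendant '[{"x":0.02,"y":-0.013,"z":0,"twist":0},{"x":0.045,"y":-0.029,"z":0,"twist":0},{"x":0.07,"y":-0.045,"z":0,"twist":0},{"x":0.087,"y":-0.056,"z":0,"twist":0},{"x":0.092,"y":-0.059,"z":0,"twist":0},{"x":0.092,"y":-0.059,"z":0.015,"twist":0},{"x":0.092,"y":-0.059,"z":0.035,"twist":0},{"x":0.092,"y":-0.059,"z":0.055,"twist":0},{"x":0.092,"y":-0.059,"z":0.065,"twist":0},{"x":0.092,"y":-0.059,"z":0.07,"twist":0},{"x":0.092,"y":-0.059,"z":0.07,"twist":0},{"x":0.092,"y":-0.059,"z":0.07,"twist":0}]'
python3 - <<'E'
from h import *
a=snap('scene','s7')[150:300,220:420];p=snap('side','d7')[170:320,230:430]
go([488.5,-116,142])
cv2.imwrite('pics/c7.png',np.hstack([cv2.resize(x,None,fx=2,fy=2) for x in (a,p)]))
E
```

```text
t: 13.22
tcp_pos: [489.6, -116.8, 151.9]
tool_rot: [0.642, 0.767, -0.0, -0.0]
force: [0.1, 0.0, -0.0]
opening: 0.4
finger_force: 0.0
t 13.3167 tcp [ 489.7 -116.7  152.6] F [0.5 0.7 0.5] shift mm [ 1.  -1.1 10.6]
```

View pics/c7.png

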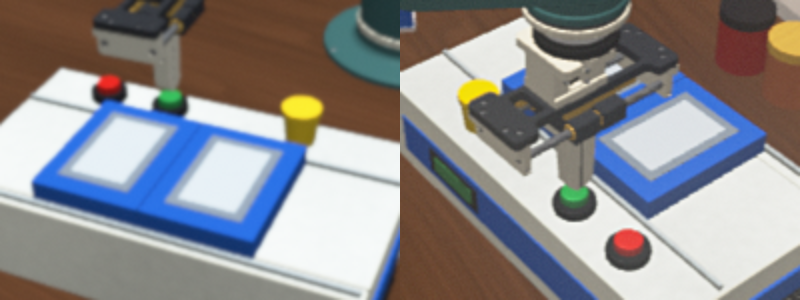

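The fingertips sit right above the green button and both covers are shut. Pressing.

```bash
python3 -m pendant '[{"x":0,"y":0,"z":0.004,"twist":0},{"x":0,"y":0,"z":0.008,"twist":0},{"x":0,"y":0,"z":0.011,"twist":0},{"x":0,"y":0,"z":0.013,"twist":0},{"x":0,"y":0,"z":0.0145,"twist":0},{"x":0,"y":0,"z":0.016,"twist":0},{"x":0,"y":0,"z":0.016,"twist":0}]'|grep -E "tcp|force:";  python3 -m pendant '[{"x":0,"y":0,"z":0.001,"twist":0},{"x":0,"y":0,"z":0.002,"twist":0},{"x":0,"y":0,"z":0.002,"twist":0}]'|grep -E "tcp|force:"
```

```text
tcp_pos: [489.3, -116.5, 136.3]
force: [-0.4, -0.2, 5.0]
finger_force: 2.7
tcp_pos: [489.4, -116.6, 135.9]
force: [-9.2, 2.3, 22.6]
finger_force: 11.4
```

It bottomed out at 22 N. Release and clear.

```bash
python3 -m pendant '[{"x":0,"y":0,"z":0,"twist":0},{"x":0,"y":0,"z":0,"twist":0},{"x":0,"y":0,"z":-0.004,"twist":0},{"x":0,"y":0,"z":-0.012,"twist":0},{"x":0,"y":0,"z":-0.03,"twist":0},{"x":0,"y":0,"z":-0.05,"twist":0},{"x":0,"y":0,"z":-0.075,"twist":0},{"x":0,"y":0,"z":-0.1,"twist":0},{"x":0,"y":0,"z":-0.12,"twist":0},{"x":0,"y":0,"z":-0.135,"twist":0},{"x":0,"y":0,"z":-0.14,"twist":0},{"x":0,"y":0,"z":-0.14,"twist":0}]'
python3 -m pendant '[{"x":0,"y":0,"z":0,"twist":0},{"x":0,"y":0,"z":0,"twist":0},{"x":0,"y":0,"z":0,"twist":0}]' | grep force
python3 - <<'E'
from h import *
a=snap('scene','s8')[130:330,180:440];p=snap('side','d8')[150:350,190:450]
cv2.imwrite('pics/c8.png',np.hstack([cv2.resize(x,None,fx=1.5,fy=1.5) for x in (a,p)]))
E
```

```text
t: 15.15
tcp_pos: [489.4, -116.6, 274.4]
tool_rot: [0.641, 0.767, 0.0, 0.001]
force: [-0.6, 0.2, -0.3]
opening: 0.5
finger_force: 0.0
force: [0.3, -0.3, -1.1]
finger_force: 0.0
```

View pics/c8.png

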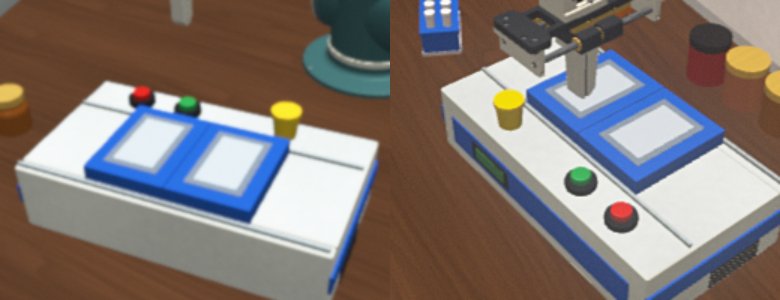

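Covers are shut and meet in the middle, the green button has sprung back, the cup and jar stand where they were, and the hand is clear.

```bash
python3 -c "
from bench import env
print(env.finish_job())"
```

```text
the job is handed in; nothing more can be done
None
```

Both covers are fully shut and meet in the middle, the green button was then pressed to its stop and released, the hand is clear, and the job was handed in at about 15.6 s; the wrist force peaked at about 95 N (limit 120 N) when I pushed the left cover past its stop.

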